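# Slide the blue coaster off its pile onto the tea stand

### The arm

A 7-joint arm with a two-finger parallel gripper is mounted at the origin on the work surface. World frame = base frame: x ahead of the robot, y to its left, z up, the work surface at z = 0. Lengths are in m, angles in rad, forces in N, time in s.
With the tool pointing down it reaches from about 0.425 to 0.925 m from the base axis. Payload 6.8 kg.
Tool frame: the origin (TCP) lies at the very end of the fingers, on their centre line; the grasp point (between the pads) lies 19 mm behind it; z points along the fingers, y is the line along which they close (so a half turn about z gives the same grasp; the last joint's range is limited). The gripper opens to 85 mm and grips with 20 to 120 N. Pads are 22 mm wide; open, the fingers measure 114 mm over their backs; the gripper's body (76 mm by 85 mm) begins 54 mm behind the grasp point. The pads swing forward as they close: fully open they stand 13 mm farther back than shut.
Start: joints at [1.039, 0.477, 0.022, 1.555, -0.011, 1.109, -0.083], TCP at [0.278, -0.615, 0.231] pointing down, gripper open.
Joint ranges: [-2.96, 2.96], [-0.34, 2.1], [-1.41, 1.46], [0.24, 2.44], [-1.37, 4.51], [0.17, 1.92], [-2.96, 2.96]. Speed limits (rad/s): [2.39, 2.39, 3.14, 3.14, 3.14, 3.14, 3.14].

### API

Orientations are given as a unit quaternion [w, x, y, z].
In Python, from station import bot, optics, monitor, ticket gives the robot as it stands (bot), with the cameras (optics), the readings (monitor) and the job (ticket).
- The arm moves only by the tool tcp_steps, called by a JSON object that holds its "name" and its "arguments". Schema: {"type":"object","properties":{"rows":{"type":"array","items":{"type":"number"},"minItems":5,"maxItems":100},"grip_n":{"type":"number"},"only":{"type":"string"},"quiet":{"type":"boolean"},"lines":{"type":"string"}},"required":["rows"],"additionalProperties":false}. rows is one flat list of numbers that holds 1 to 20 rows one after another, with no inner brackets; each row has 5 numbers: dx, dy, dz in shares of the most that a row can go, 1 being 50 mm, then a turn about the tool's z in normalised numbers (1 is pi rad), then the opening from 0.0 (shut) to 1.0 (fully open); each row shifts and turns the commanded pose from where the row before left it, along the tool's axes as they then stand; what a row does not reach is not made up. A row lasts 1/10 s, in which the tool goes at most 0.05 m and 0.15 rad, less where a joint would pass 70% of its speed; a pose out of reach is approached as far as the arm can. The fingers move at their own pace and stop on an object; grip_n is the grip in N (left out, the last holds). Time passes only in rows, so rows that do not move let the fingers close. The tool returns the time, the measured TCP pose, the force, the opening and the grip force at its end. only (a regular expression) keeps the lines of the reply that match it, lines (a string "A,B") keeps lines A to B, and quiet returns only ok. Input that does not fit is refused with a message, and nothing moves.
- monitor.get_obs(): the state, without advancing time (a new reading comes with each control period).
- optics.read_camera(name): name is "side" or "top"; returns the picture (384x512x3 uint8, blue, green, red); there is no depth.
- optics.camera_info(name): a dict with "vertical_fov" (degrees; the focal length in pixels is half the picture's height over the tangent of half this angle, whatever the lens; pixels are square), "cx", "cy" (the principal point, pixels), "view" (4x4, takes a point from world to camera coordinates). Camera axes: x right, y up, looking along -z (the intrinsics and any distortion apply to the point x, -y, -z); pixel columns grow to the right and rows downward; lengths in m; the calibration is good to about 2 mm. A picture is of the moment at which its call begins. camera_info takes no time and is no camera call.
- ticket.hand_in(): hands the job in; it is judged then, once.
The state is a dict: "t": time; "q": joint angles; "joint_vel": joint speeds; "joint_torque": joint torques, N m; "eef_pos": TCP position; "tool_rot": TCP orientation; "contact_force": force on the tool from outside, world axes, zero at the start; "torque": the same for the moment, N m; "gripper_width": opening from 0.0 (shut) to 1.0 (fully open); "grasp_force": force on a finger pad.
Only numpy, scipy, OpenCV 4.12 (cv2) and the standard library are available. Lean on these libraries where they do the work, as an engineer would, in place of code of your own. Each camera call takes 0.05 s, during which the arm holds its last target. There are 200 camera calls.

### The job

Two piles of oblong coasters stand on the living-room table, one at each end of a low bamboo stand. Slide the blue coaster sideways off the top of its pile and across onto the stand, without lifting it, and leave it lying flat in the middle of the stand, square with it, ready for a mug. Leave the coasters beneath it and the other pile where they are.

Things in the scene. Friction and masses are not known exactly. Their poses are not given: they have to be found in the camera images.
- blue_coaster: Rigid blue ceramic coaster to be moved, 64 mm wide (its x axis) by 100 mm long (its y axis) by 14 mm thick, about 0.18 kg; it lies loose on top of a pile of three, within 6 degrees of the stand's direction. Origin: centre of its underside, at the start 32 mm above the table (its top face 46 mm above the table).
- under_coaster: The loose white coaster directly under the blue one, same size (64 x 100 x 14 mm, about 0.18 kg), upper face 32 mm above the table; it lies on one more white coaster of the same size on a thin dark felt mat fixed to the table. Origin: centre of its underside. It is held by friction alone and must stay in place.
- olive_coaster: The olive-green coaster, same size, on top of the other pile of three (white ones under it) at the other end of the stand, also 46 mm high in all; to be left alone. Origin: centre of its underside.
- stand: Low bamboo stand, fixed: flat top, no rim, 120 mm (x) by 160 mm (y), 30 mm above the table, 2 mm below the blue coaster's underside; a paler panel marks its middle. Origin: centre of its footprint on the table. Piles on its y axis, 145 mm to +y and -y (blue at either end), gaps of 15 mm. A mug (92 mm high), candle (55 mm) and remote lie over 80 mm beyond the stand and piles, on the far side (+x).

How it is judged:
By the outcome, as a careful person would: the job done as asked, in the order asked, and still so for the second after the job is handed in, with the robot touching nothing.
It also fails if it takes over 32 s, if anything falls off the work surface, if the arm or the gripper's body presses on something with over 40 N, if the wrist force passes 120 N, or if a joint passes its speed limit or range.

## Working session

There is one attempt and no reset: what is moved stays moved. The work goes in short steps, Python scripts to look and compute and a tool call to move; the robot and the scene stay as the last step left them, time stands still between calls to the robot, and variables do not carry over. Pictures are saved under pics/ and viewed, at most 10 in all, crops included, and the job is handed in when it is done.

```bash
ls; mkdir -p pics; python3 - <<'E'
from station import bot, optics, monitor, ticket
import cv2
for n in("side","top"):
    i=optics.camera_info(n);print(n,i)
    cv2.imwrite(f"pics/{n}0.png",optics.read_camera(n))
o=monitor.get_obs();print({k:o[k] for k in("t","eef_pos","tool_rot","gripper_width","contact_force")})
E
```

```text
pics
station.py
side {'vertical_fov': 50.05986880926635, 'cx': 260.0172542174636, 'cy': 189.6001593616551, 'view': array([[ 0.99880444, -0.04858368,  0.0054136 , -0.57397991],
       [ 0.03225461,  0.73818738,  0.67382418, -0.08018992],
       [-0.03673311, -0.67284398,  0.73887188, -0.6496874 ],
       [ 0.        ,  0.        ,  0.        ,  1.        ]])}
top {'vertical_fov': 54.703931554850016, 'cx': 255.12340076947723, 'cy': 194.6341006793051, 'view': array([[-0.01634642, -0.99942025, -0.02986552,  0.05050369],
       [ 0.98006505, -0.02193059,  0.19746276, -0.58213118],
       [-0.19800325, -0.02604234,  0.97985535, -0.63780188],
       [ 0.        ,  0.        ,  0.        ,  1.        ]])}
{'t': 0.1, 'eef_pos': array([ 0.27733569, -0.6148055 ,  0.23042507]), 'tool_rot': array([-7.95965068e-04,  9.77631383e-01,  2.10324003e-01, -2.41393341e-04]), 'gripper_width': 0.9973888642158839, 'contact_force': array([ 0.42891284, -0.59662219, -0.32468124])}
```

View pics/side0.png

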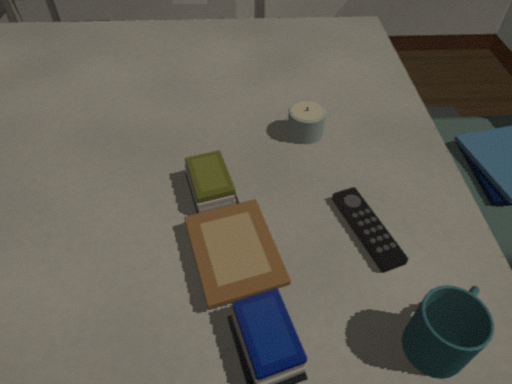

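View pics/top0.png

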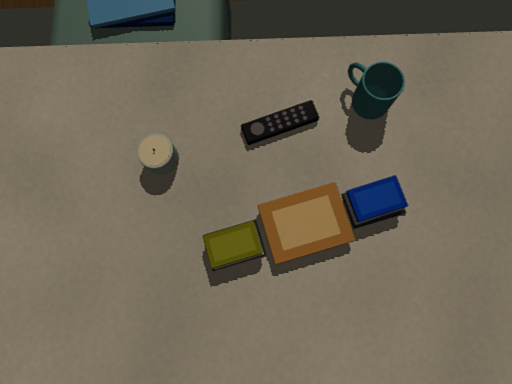

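The side picture shows blue at about (268,333), the stand at (237,250) and olive at (210,177). In the top picture they are at (376,200), (306,223) and (233,245). Blue is at the −y end. Next I'll measure the poses.

```bash
cat > h.py <<'E'
import numpy as np, cv2
from station import bot, optics, monitor, ticket
def cam(n):
    i=optics.camera_info(n); f=192/np.tan(np.radians(i["vertical_fov"])/2)
    K=np.array([[f,0,i["cx"]],[0,f,i["cy"]],[0,0,1]]); V=np.diag([1,-1,-1,1])@i["view"]
    return K,V[:3,:3],V[:3,3]
def toplane(n,uv,z):
    K,R,t=cam(n); d=np.c_[uv,np.ones(len(uv))]@np.linalg.inv(K).T@R; c=-R.T@t
    return (c+d*((z-c[2])/d[:,2])[:,None])[:,:2]
def tri(a,b):
    P=[cam(n)[0]@np.c_[cam(n)[1],cam(n)[2]] for n in("side","top")]
    X=cv2.triangulatePoints(P[0],P[1],np.float64(a).reshape(2,1),np.float64(b).reshape(2,1)); return (X[:3]/X[3]).ravel()
def proj(n,p):
    K,R,t=cam(n); q=(np.atleast_2d(p)@R.T+t)@K.T; return q[:,:2]/q[:,2:]
E
python3 - <<'E'
from h import *
R={"blue":((105,130,60),(130,255,255),.046),"stand":((5,60,50),(22,255,255),.030),"olive":((24,100,40),(35,255,255),.046)}
for n in("side","top"):
    im=cv2.imread(f"pics/{n}0.png"); hsv=cv2.cvtColor(im,cv2.COLOR_BGR2HSV)
    roi=np.zeros(im.shape[:2],np.uint8); 
    if n=="side": roi[140:384,170:310]=1
    else: roi[170:275,195:415]=1
    for k,(lo,hi,z) in R.items():
        m=cv2.inRange(hsv,lo,hi)*roi
        c=max(cv2.findContours(m,0,1)[0],key=cv2.contourArea)
        w=toplane(n,c.reshape(-1,2).astype(float),z)
        r=cv2.minAreaRect((w*1000).astype(np.float32))
        ap=cv2.approxPolyDP(cv2.convexHull(c),5,True).reshape(-1,2)
        print(n,k,np.round(r[0],1),np.round(r[1],1),round(r[2],1),ap.tolist())
a=cv2.imread("pics/side0.png")[280:384,210:330];b=cv2.imread("pics/top0.png")[170:240,330:430]
f=lambda x:cv2.resize(x,(400,350) if x is a else (400,280),interpolation=cv2.INTER_CUBIC)
A,B=f(a),cv2.copyMakeBorder(f(b),0,70,0,0,0)
cv2.imwrite("pics/c.png",cv2.convertScaleAbs(np.hstack([A,B]),alpha=1.6))
E
```

```text
side blue [ 574.5 -193.3] [ 61.8 100.6] 16.7 [[276, 289], [305, 361], [258, 378], [233, 303]]
side stand [532.9 -58.2] [121.7 166.1] 15.6 [[255, 199], [290, 282], [207, 308], [184, 217]]
side olive [493.   78.3] [ 62.2 105.8] 15.7 [[218, 151], [234, 193], [198, 201], [186, 158]]
top blue [ 574.4 -190.7] [62.2 98.1] 16.6 [[395, 176], [407, 205], [358, 220], [347, 191]]
top stand [532.8 -55.6] [121.9 163.2] 15.5 [[335, 182], [356, 239], [274, 264], [257, 204]]
top olive [492.5  84. ] [ 64.3 100.6] 15.5 [[253, 221], [262, 252], [212, 268], [203, 235]]
```

View pics/c.png

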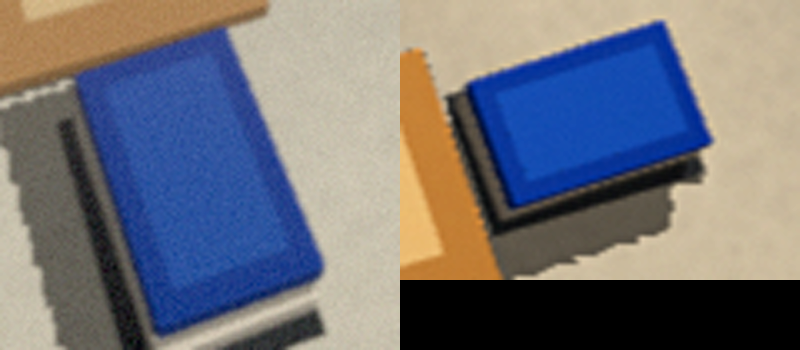

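The crop shows the blue top face clearly, with a paler inner panel and no side faces hiding its outline. The two views agree to about 2–3 mm. The inner panels have no side faces, so I'll use them for precise centres and triangulated heights.

```bash
cat > m.py <<'E'
from h import *
import sys
def panels(tag,show=True):
    out={}
    for n in("side","top"):
        im=cv2.imread(f"pics/{n}{tag}.png"); hsv=cv2.cvtColor(im,cv2.COLOR_BGR2HSV)
        for k,lo,hi in(("blue",(105,130,60),(130,255,255)),("stand",(5,60,50),(24,255,255)),("olive",(24,100,40),(35,255,255))):
            roi=np.zeros(im.shape[:2],np.uint8)
            if n=="side": roi[140:384,170:310]=1
            else: roi[170:275,195:415]=1
            m=cv2.inRange(hsv,lo,hi)*roi
            c=max(cv2.findContours(m,0,1)[0],key=cv2.contourArea); m[:]=0; cv2.drawContours(m,[c],0,255,-1)
            m=cv2.erode(m,np.ones((3,3)))
            g=im.astype(np.float32).max(2) if k=="blue" else im[:,:,1].astype(np.float32)
            g8=cv2.GaussianBlur(g,(3,3),0).astype(np.uint8); t,_=cv2.threshold(g8[m>0].reshape(-1,1),0,255,cv2.THRESH_OTSU)
            p=((g8>t)&(m>0)).astype(np.uint8); p=cv2.morphologyEx(p,cv2.MORPH_OPEN,np.ones((3,3)))
            c=max(cv2.findContours(p,0,1)[0],key=cv2.contourArea); z={"stand":.030}.get(k,.046)
            w=toplane(n,c.reshape(-1,2).astype(float),z); r=cv2.minAreaRect((w*1000).astype(np.float32))
            out[n,k]=cv2.minAreaRect(c)[0]
            if show: print(n,k,np.round(r[0],1),np.round(r[1],1),round(r[2],1),cv2.contourArea(c))
            M=cv2.moments(c); out[n,k]=proj(n,[*np.array(r[0])/1000,z])[0]
    for k in("blue","stand","olive"): print(k,"tri mm",np.round(1000*tri(out["side",k],out["top",k]),1))
if __name__=="__main__": panels(sys.argv[1])
E
python3 m.py 0
```

```text
side blue [ 574.6 -190.5] [45.  80.5] 16.5 2171.5
side stand [532.8 -55. ] [ 78.6 114.5] 15.7 3303.0
side olive [492.   85.9] [46.6 83.6] 15.3 892.5
top blue [ 574.8 -190.8] [44.1 79.8] 16.4 907.0
top stand [533.1 -55.7] [ 78.3 114.3] 15.7 2327.0
top olive [492.7  84. ] [44.2 80.4] 16.0 956.0
blue tri mm [ 574.6 -190.7   46.4]
stand tri mm [532.9 -55.6  30.9]
olive tri mm [492.4  83.7  48.2]
```

Blue lies at (574.7, −190.7) mm with yaw 16.4° and its top at about 46 mm. The stand centre is (533, −55.4) mm with yaw 15.7° and its top at about 30 mm. The plan is to straddle blue's 64 mm width, grip it lightly and slide it along level. First I move above it.

Careful with the scale: shifts go in shares of 50 mm and turns go in shares of pi rad. That gives: 0.0371 m is 0.742, -0.022 m is -0.44.

{"name": "tcp_steps", "arguments": {"rows": [0.742, -0.44, 0, 0, 1, 0.742, -0.44, 0, 0, 1, 0.742, -0.44, 0, 0, 1, 0.742, -0.44, 0, 0, 1, 0.742, -0.44, 0, 0, 1, 0.742, -0.44, 0, 0, 1, 0.742, -0.44, 0, 0, 1, 0.742, -0.44, 0, 0, 1, 0.742, -0.44, 0, 0, 1, 0.742, -0.44, 0, 0, 1, 0.742, -0.44, 0, 0, 1, 0.742, -0.44, 0, 0, 1], "grip_n": 20}}

```text
t: 1.3
eef_pos: [0.5753, -0.19, 0.231]
tool_rot: [-0.0, 0.978, 0.21, -0.0]
contact_force: [0.2, -0.8, -0.5]
gripper_width: 0.996
grasp_force: 0.0
```

{"name": "tcp_steps", "arguments": {"rows": [0, 0, 0, -0.0456, 1, 0, 0, 0, -0.0456, 1, 0, 0, 0, -0.0456, 1, 0, 0, 0, -0.0456, 1, 0, 0, 0, -0.0456, 1, 0, 0, 0, -0.0456, 1, 0, 0, 0, -0.0456, 1, 0, 0, 0, -0.0456, 1, 0, 0, 0, -0.0456, 1, 0, 0, 0, -0.0456, 1, 0, 0, 0, 0, 1, 0, 0, 0, 0, 1]}}

```text
t: 2.5
eef_pos: [0.5746, -0.1917, 0.231]
tool_rot: [-0.0, 0.601, 0.799, -0.0]
contact_force: [0.2, -0.1, -0.7]
gripper_width: 0.999
grasp_force: 0.0
```

```bash
cat > err.py <<'E'
from h import *
import sys
from scipy.spatial.transform import Rotation as Ro
x,y,z,yaw=map(float,sys.argv[1:5])   # target mm, blue yaw deg
o=monitor.get_obs(); M=Ro.from_quat(np.roll(o["tool_rot"],-1)).as_matrix()
d=np.array([x,y,z])-1000*o["eef_pos"]
a=np.degrees(np.arctan2(M[1,1],M[0,1]))
print("t",o["t"],"eef",np.round(1000*o["eef_pos"],1),"tool-axes move mm",np.round(M.T@d,1),"turn rad",round(-np.radians((yaw-a+90)%180-90),4),"tilt",np.round(M[:,2],4),"F",np.round(o["contact_force"],1),"w",o["gripper_width"])
E
python3 err.py 574.7 -190.7 31 16.4
```

```text
t 2.5 eef [ 574.6 -191.7  231. ] tool-axes move mm [  0.8   0.4 200. ] turn rad -0.0043 tilt [-5.e-04  3.e-04 -1.e+00] F [ 0.2 -0.1 -0.7] w 0.9994135667505661
```

Converted, 0.04 m is 0.8, 0.02 m is 0.4, -0.004 rad / 3.1416 = -0.0013.

{"name": "tcp_steps", "arguments": {"rows": [0, 0, 0.8, -0.0013, 1, 0, 0, 0.8, 0, 1, 0.01, 0, 0.8, 0, 1, 0, 0, 0.8, 0, 1, 0, 0, 0.4, 0, 1, 0, 0, 0.22, 0, 1, 0, 0, 0, 0, 1]}}

```text
t: 3.2
eef_pos: [0.5739, -0.1908, 0.0391]
tool_rot: [-0.001, 0.598, 0.801, -0.0]
contact_force: [-0.1, -0.2, 0.4]
gripper_width: 1.001
grasp_force: 0.0
```

```bash
python3 err.py 574.7 -190.7 31 16.4; python3 - <<'E'
from h import *
out=[]
for n in("side","top"):
    im=optics.read_camera(n); cv2.imwrite(f"pics/{n}1.png",im)
    c=proj(n,[.5747,-.1907,.046])[0].astype(int); x,y=max(0,min(c[0]-65,382)),max(0,min(c[1]-65,254))
    out.append(cv2.resize(im[y:y+130,x:x+130],(400,400),interpolation=3)); print(n,x,y)
cv2.imwrite("pics/c1.png",cv2.convertScaleAbs(np.hstack(out),alpha=1.7))
E
```

```text
t 3.2 eef [ 573.9 -190.8   39.1] tool-axes move mm [-0.1  0.8  8.1] turn rad 0.0023 tilt [-2.3e-03  5.0e-04 -1.0e+00] F [-0.1 -0.2  0.4] w 1.0005620230675347
side 202 254
top 311 132
```

View pics/c1.png

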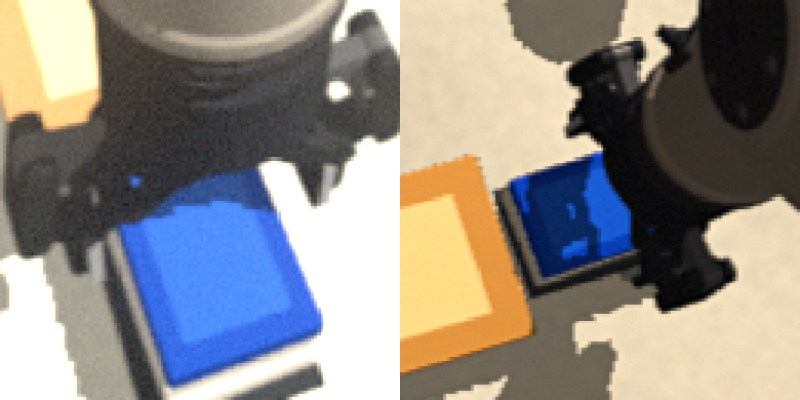

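The crop shows the fingers straddling blue. The left tip is near side pixel (233,343) and the right tip near (308,319). I'll compare these with the tip positions predicted at different heights.

```bash
python3 - <<'E'
from h import *
c=np.array([.5739,-.1908]);u=np.array([np.cos(.287),np.sin(.287)]);v=np.array([-u[1],u[0]])
for z in(.039,.046,.052,.058):
  print(z,[np.round(proj("side",[*(c+s*.046*u-.011*v),z])[0]).tolist() for s in(-1,1)],[np.round(proj("side",[*(c+s*.046*u+.011*v),z])[0]).tolist() for s in(-1,1)])
E
```

```text
0.039 [[234.0, 351.0], [304.0, 327.0]] [[229.0, 334.0], [298.0, 312.0]]
0.046 [[234.0, 349.0], [305.0, 325.0]] [[229.0, 332.0], [298.0, 309.0]]
0.052 [[234.0, 347.0], [305.0, 323.0]] [[229.0, 330.0], [298.0, 307.0]]
0.058 [[234.0, 345.0], [306.0, 320.0]] [[228.0, 328.0], [299.0, 305.0]]
```

The tip heights fit the retracted fingers, at about 52–58 mm. I'll lower and close gently.

Converted, 0.0045 m is 0.09, 0.004 m is 0.08, 0.002 rad / 3.1416 = 0.0006.

{"name": "tcp_steps", "arguments": {"rows": [0, 0.016, 0.08, 0.0006, 0.95, 0, 0, 0.09, 0, 0.9, 0, 0, 0, 0, 0.85, 0, 0, 0, 0, 0.82, 0, 0, 0, 0, 0.8], "grip_n": 20}}

```text
t: 3.8
eef_pos: [0.5756, -0.191, 0.032]
tool_rot: [0.0, 0.598, 0.801, 0.0]
contact_force: [0.0, 0.1, -0.0]
gripper_width: 0.802
grasp_force: 0.0
```

```bash
python3 err.py 574.7 -190.7 30.5 16.4
```

```text
t 3.8 eef [ 575.6 -191.    32. ] tool-axes move mm [ 0.5 -0.8  1.5] turn rad 0.0016 tilt [ 3.e-04 -1.e-04 -1.e+00] F [ 0.   0.1 -0. ] w 0.8022366521398508
```

Converted, 0.001 m is 0.02, -0.0005 m is -0.01, 0.001 rad / 3.1416 = 0.0003.

{"name": "tcp_steps", "arguments": {"rows": [0, -0.01, 0.02, 0.0003, 0.8, 0, 0, 0, 0, 0.78, 0, 0, 0, 0, 0.76, 0, 0, 0, 0, 0.74, 0, 0, 0, 0, 0.72, 0, 0, 0, 0, 0.7, 0, 0, 0, 0, 0.7], "grip_n": 20}}

```text
t: 4.5
eef_pos: [0.5747, -0.1911, 0.0309]
tool_rot: [-0.0, 0.599, 0.801, -0.0]
contact_force: [-3.8, -0.1, 4.7]
gripper_width: 0.747
grasp_force: 21.6
```

```bash
python3 err.py 574.7 -190.7 30.5 16.4
```

```text
t 4.5 eef [ 574.7 -191.1   30.9] tool-axes move mm [0.4 0.2 0.4] turn rad 0.0006 tilt [-6.e-04 -2.e-04 -1.e+00] F [-3.8 -0.1  4.7] w 0.7467775768617161
```

Converted, -0.0003 m is -0.006.

{"name": "tcp_steps", "arguments": {"rows": [0, 0, -0.006, 0, 0.7, 0, 0, 0, 0, 0.7, 0, 0, 0, 0, 0.7]}}

```text
t: 4.8
eef_pos: [0.5751, -0.191, 0.031]
tool_rot: [0.0, 0.599, 0.801, 0.0]
contact_force: [-0.7, -1.0, -0.3]
gripper_width: 0.742
grasp_force: 22.5
```

```bash
python3 err.py 533 -55.4 30.9 15.7
```

```text
t 4.8 eef [ 575.1 -191.    31. ] tool-axes move mm [ 1.42e+02 -2.00e+00  1.00e-01] turn rad 0.013 tilt [ 2.e-04  1.e-04 -1.e+00] F [-0.7 -1.  -0.3] w 0.7415475183613491
```

Converted, 0.009 m is 0.18, 0.006 m is 0.12.

{"name": "tcp_steps", "arguments": {"rows": [0.06, 0, 0, 0, 0.7, 0.12, 0, 0, 0, 0.7, 0.18, 0, 0, 0, 0.7, 0.18, 0, 0, 0, 0.7, 0.18, 0, 0, 0, 0.7, 0.18, 0, 0, 0, 0.7, 0.18, 0, 0, 0, 0.7, 0.18, 0, 0, 0, 0.7, 0.18, 0, 0, 0, 0.7, 0.18, 0, 0, 0, 0.7, 0.18, 0, 0, 0, 0.7, 0.18, 0, 0, 0, 0.7, 0.18, 0, 0, 0, 0.7, 0.12, 0, 0, 0, 0.7, 0.06, 0, 0, 0, 0.7, 0, 0, 0, 0, 0.7]}}

```text
t: 6.4
eef_pos: [0.5418, -0.0784, 0.0311]
tool_rot: [0.0, 0.598, 0.801, 0.0]
contact_force: [-0.6, 0.2, -1.7]
gripper_width: 0.74
grasp_force: 22.4
```

```bash
python3 err.py 533 -55.4 29 15.7; python3 - <<'E'
from h import *
out=[]
for n in("side","top"):
    im=optics.read_camera(n); cv2.imwrite(f"pics/{n}2.png",im)
    c=proj(n,[.55,-.12,.04])[0].astype(int); x,y=max(0,min(c[0]-75,362)),max(0,min(c[1]-75,234))
    out.append(cv2.resize(im[y:y+150,x:x+150],(400,400),interpolation=3)); print(n,x,y)
cv2.imwrite("pics/c2.png",cv2.convertScaleAbs(np.hstack(out),alpha=1.5))
E
```

```text
t 6.4 eef [541.8 -78.4  31.1] tool-axes move mm [24.6 -2.   2.1] turn rad 0.0135 tilt [ 0.  0. -1.] F [-0.6  0.2 -1.7] w 0.7401776492588195
side 171 205
top 264 136
```

View pics/c2.png

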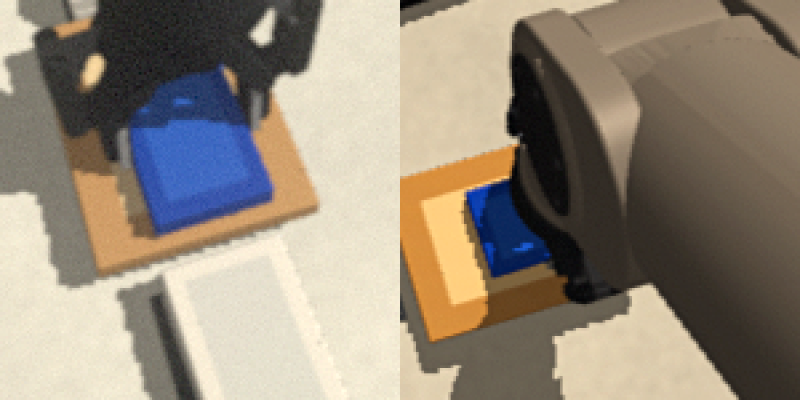

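Blue rides with the gripper at (541.8, −78.4) mm. It is fully over the stand and clear of the white pile, which looks undisturbed. I'll lower it the 2 mm onto the stand and finish the slide.

Converted, 0.006 m is 0.12, 0.004 m is 0.08, 0.004 rad / 3.1416 = 0.0013.

{"name": "tcp_steps", "arguments": {"rows": [0, 0, 0.02, 0, 0.7, 0, 0, 0.016, 0, 0.7, 0.08, -0.01, 0, 0.0013, 0.7, 0.12, -0.01, 0, 0.0013, 0.7, 0.12, -0.01, 0, 0.001, 0.7, 0.12, -0.01, 0, 0.0008, 0.7, 0.052, 0, 0, 0, 0.7, 0, 0, 0, 0, 0.7, 0, 0, 0, 0, 0.7]}}

```text
t: 7.4
eef_pos: [0.5332, -0.0558, 0.0293]
tool_rot: [0.0, 0.604, 0.797, -0.0]
contact_force: [0.2, -0.8, -1.6]
gripper_width: 0.747
grasp_force: 22.5
```

```bash
python3 err.py 533 -55.4 29 15.7
```

```text
t 7.4 eef [533.2 -55.8  29.3] tool-axes move mm [ 0.4 -0.1  0.3] turn rad -0.0005 tilt [ 1.e-04 -2.e-04 -1.e+00] F [ 0.2 -0.8 -1.6] w 0.7473142152458525
```

Converted, 0.0004 m is 0.008.

{"name": "tcp_steps", "arguments": {"rows": [0, 0, 0.008, 0, 0.7, 0, 0, 0, 0, 0.7, 0, 0, 0, 0, 0.7]}}

```text
t: 7.7
eef_pos: [0.5333, -0.056, 0.029]
tool_rot: [0.0, 0.604, 0.797, 0.0]
contact_force: [0.6, 0.1, -1.2]
gripper_width: 0.737
grasp_force: 22.5
```

```bash
python3 err.py 533 -55.4 29 15.7
```

```text
t 7.7 eef [533.3 -56.   29. ] tool-axes move mm [ 0.7 -0.1 -0. ] turn rad -0.0009 tilt [ 3.e-04 -2.e-04 -1.e+00] F [ 0.6  0.1 -1.2] w 0.7370486678614354
```

Just about touching. I'll open slowly, rise and look.

Converted, -0.045 m is -0.9, -0.04 m is -0.8.

{"name": "tcp_steps", "arguments": {"rows": [0.008, 0, 0.004, 0, 0.7, 0, 0, 0, 0, 0.7, 0, 0, 0, 0, 0.78, 0, 0, 0, 0, 0.82, 0, 0, 0, 0, 0.88, 0, 0, 0, 0, 0.95, 0, 0, 0, 0, 1, 0, 0, 0, 0, 1, 0, 0, -0.2, 0, 1, 0, 0, -0.6, 0, 1, 0, 0, -0.8, 0, 1, 0, 0, -0.8, 0, 1, 0, 0, -0.8, 0, 1, -0.8, 0, -0.8, 0, 1, -0.9, 0, 0, 0, 1, -0.9, 0, 0, 0, 1, -0.9, 0, 0, 0, 1, -0.9, 0, 0, 0, 1]}}

```text
t: 9.5
eef_pos: [0.5914, -0.2644, 0.2252]
tool_rot: [0.0, 0.604, 0.797, 0.0]
contact_force: [1.2, -0.2, -1.0]
gripper_width: 1.001
grasp_force: 0.0
```

{"name": "tcp_steps", "arguments": {"rows": [-0.9, 0, 0, 0, 1, -0.9, 0, 0, 0, 1, -0.9, 0, 0, 0, 1, -0.9, 0, 0, 0, 1, -0.9, 0, 0, 0, 1, 0, 0, 0, 0, 1]}}

```text
t: 10.1
eef_pos: [0.6497, -0.4871, 0.2226]
tool_rot: [0.0, 0.607, 0.795, -0.002]
contact_force: [-0.9, 0.4, -1.0]
gripper_width: 1.001
grasp_force: 0.0
```

```bash
python3 - <<'E'
from h import *
for n in("side","top"): cv2.imwrite(f"pics/{n}3.png",optics.read_camera(n))
E
python3 m.py 3
```

```text
side blue [534.2 -56.4] [44.9 79.8] 15.5 1313.5
side stand [532.9 -57.4] [117.3 159.3] 15.5 6998.0
side olive [491.9  86. ] [46.5 83.7] 15.7 882.5
top blue [534.2 -55.5] [43.8 80. ] 15.6 924.0
top stand [532.9 -55.8] [116.8 157.8] 15.6 4844.5
top olive [492.8  84. ] [44.1 80.5] 15.8 955.0
blue tri mm [534.2 -55.6  44.8]
stand tri mm [533.  -56.   28.1]
olive tri mm [492.4  83.7  48.3]
```

View pics/side3.png

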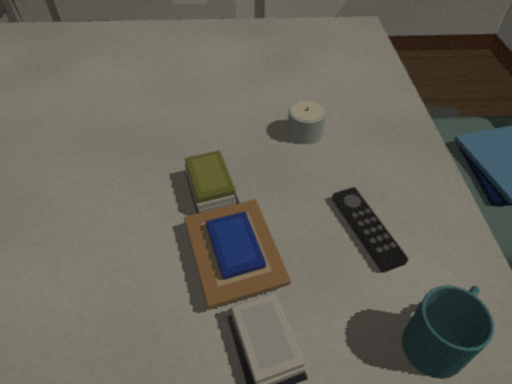

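View pics/top3.png

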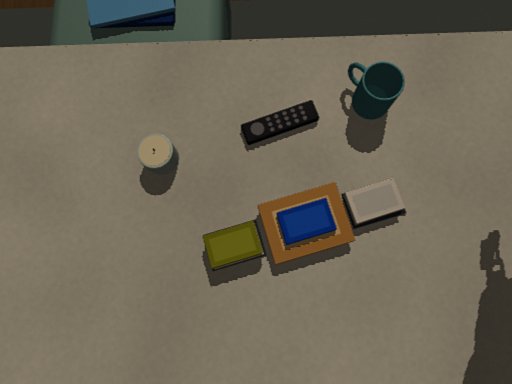

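Blue lies flat at side pixel (237,245) and top pixel (306,222). It is within about 1.5 mm and 0.2° of the stand's middle. The white pile and olive look unmoved.

```bash
python3 -c "
from station import bot, optics, monitor, ticket
print(ticket.hand_in())"
```

```text
the job is handed in; nothing more can be done
None
```

The blue coaster is flat on the middle of the stand, about 1.5 mm off centre and square to within 0.2°. Past the edge of its pile it rode up to 2 mm above the stand in a light grip before I lowered it. Both piles look unmoved in the final pictures, and I handed the job in at about 10 s.

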